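# Strip the pellet die and put its parts into their storage seats

## Task

The steel pellet-pressing die stands assembled on the bench. Take the stack apart from the top and put each of its four parts away in the wooden seat made for it: the plunger down in the deep narrow bore, the extractor ring with its collar in the shallow hole, the sleeve over the upright post and the foot in the wide recess. Set every part fully home and the right way up, never dropping or tipping one, and leave the white screw-cap bottle and the dropper bottle that stand among them where they are.

Things in the scene. Friction and masses are not known exactly. Their poses are not given: they have to be found in the camera images.
- die_foot: bottom part of the die: steel disc, diameter 76 mm, 14 mm thick, with a solid round stub on top, diameter 24 mm, 16 mm high (total height 30 mm). It stands loose on the bench (z = 0) and carries the other three parts, all concentric with it. Origin: centre of its underside; z up. Best held by the stub. 0.2 to 0.45 kg.
- die_sleeve: second part of the die: thick steel tube standing on the foot's disc, round the stub; outside diameter 54 mm, height 44 mm, through bore diameter 28 mm (widened to 36 mm in the top 4 mm). Origin: centre of its underside, in the assembled stack 14 mm above the foot's origin; z up along the bore. 0.25 to 0.5 kg. Lifts straight off.
- die_ring: third part of the die, the extractor ring, lying on the sleeve: steel ring of outside diameter 46 mm, 16 mm high, bore 26 mm, with a collar of diameter 30 mm that projects 4 mm from its underside into the widened top of the sleeve. Origin: centre of the underside of the collar (4 mm below the ring's flat underside, 20 mm below its top); in the assembled stack 54 mm above the foot's origin; z up. 0.06 to 0.13 kg.
- die_plunger: top part of the die: upright steel plunger, stem diameter 22 mm and 58 mm long, standing loose through ring and sleeve on the foot's stub, with a round knurled head of diameter 32 mm and 16 mm high on top (total length 74 mm). Origin: centre of the stem's lower end; in the assembled stack 30 mm above the foot's origin; z up towards the head. The head's underside is 14 mm above the ring's top. 0.12 to 0.25 kg.
- seat_plunger: fixed wooden block 62 x 62 x 40 mm, the smallest and tallest, with one round blind bore in its top: diameter 30 mm, 34 mm deep, 3 mm chamfer. Seat of the plunger, which stands in it head up with its lower end on the bore's floor, 6 mm above the block's underside. Origin: centre of the block's underside, below the bore; z up.
- seat_ring: fixed wooden block 74 x 74 x 18 mm with a round shallow hole in its top: diameter 38 mm, 6 mm deep, 2 mm chamfer. Seat of the extractor ring: its collar goes down into the hole and its flat underside rests on the block's top. Origin: centre of the block's underside; z up.
- seat_sleeve: fixed wooden block 78 x 78 x 18 mm with an upright wooden post in the middle of its top: diameter 20 mm, 32 mm high, the last 10 mm tapering to 8 mm. Seat of the sleeve, which goes over the post and rests on the block's top. Origin: centre of the block's underside; z up.
- seat_foot: fixed wooden block 94 x 94 x 18 mm with a wide round recess in its top: diameter 85 mm, 6 mm deep, 2 mm chamfer. Seat of the foot, which lies on the recess's floor, 12 mm above the block's underside, stub up. Origin: centre of the block's underside; z up.
- bottle: bystander, to be left alone: loose upright white screw-cap bottle, diameter 39 mm, 89 mm high, 0.06 kg. Origin: centre of its underside. Other bottles, trays and small things lie round the work as well.
- dropper: bystander, to be left alone: loose upright small dropper bottle, diameter 27 mm, 60 mm high. Origin: centre of its underside.

How it is judged:
By the outcome, as a careful person would: the job done as asked, in the order asked, and still so for the second after the job is handed in, with the robot touching nothing.
It also fails if it takes over 107 s, if anything falls off the work surface, if the arm or the gripper's body presses on something with over 40 N, if the wrist force passes 120 N, or if a joint passes its speed limit or range.

## Robot

A 6-joint arm with a two-finger parallel gripper is mounted at the origin on the work surface; the furniture and walls round the work are solid. World frame = base frame: x ahead of the robot, y to its left, z up, the work surface at z = 0. Lengths are in m, angles in rad, forces in N, time in s.
With the tool pointing down it reaches from about 0.35 to 0.975 m from the base axis. Payload 4.9 kg.
Tool frame: the origin (TCP) lies on the front face of the gripper's body, between the roots of the fingers; the fingertips stand ctrl.tip_extent ahead of it and the grasp point (between the pads) lies 54 mm ahead of it (ctrl.tip_extent is the distance from the TCP to the fingertips, in m); z points along the fingers, y is the line along which they close (so a half turn about z gives the same grasp; the last joint's range is limited). The gripper opens to 85 mm and grips with 20 to 120 N. Pads are 22 mm wide; open, the fingers measure 114 mm over their backs; the gripper's body (76 mm by 85 mm) begins 54 mm behind the grasp point. The pads swing forward as they close: fully open they stand 13 mm farther back than shut.
Start: joints at [1.064, 0.053, 1.613, -0, 1.476, -0.119], TCP at [0.236, 0.579, 0.304] pointing down, gripper open.
Joint ranges: [-3.01, 3.01], [-1.01, 2.22], [0.06, 2.58], [-1.02, 4.17], [0.09, 2.62], [-3.14, 3.14]. Speed limits (rad/s): [2.57, 2.57, 3.14, 3.14, 3.14, 3.14].

## Interface

Orientations are given as a rotation vector (axis times angle).
In Python, from station import ctrl gives the robot as it stands.
- The arm moves only by the tool apply_moves, never from a script. Its argument "rows" is one flat list of numbers, 6 for each row, row after row: the shift along the tool's x, y, z normalised to -1 to 1, where 1 is 0.6 m, then the turn, a rotation vector about the tool's x, y, z normalised to -1 to 1, where 1 is 90 degrees. A call has 1 to 20 rows; each row is the pose to reach, as a shift and turn from the pose commanded when the call began, along the tool's axes at that moment; what a row does not reach only later rows make up. A row lasts 1/10 s, in which the tool goes at most 50 mm and 8.59 degrees, less where a joint would pass 70% of its speed; a pose out of reach is approached as far as the arm can. A call with a number of a shift or a turn outside -1 to 1 is refused whole. A call with a gripper value outside its range is refused whole. "grip" is the opening, from 0 (shut) to 1 (fully open), set as the call begins (left out, the last holds). The fingers move at their own pace and stop on an object; "grip_force" is the grip in N (left out, the last holds). Time passes only in rows, so rows that repeat a pose let the fingers close. It gives the time, the measured TCP pose, the force, the opening and the grip force at its end, in the units of the state.
- ctrl.get_obs(): the state, without advancing time (a new reading comes with each control period).
- ctrl.get_image(name): name is "scene" or "top" or "wrist"; returns (picture, depth): 420x560x3 uint8, blue, green, red; 420x560 float32, m along the optical axis (not along the pixel's ray), 0 where there is no reading.
- ctrl.camera_model(name): a dict with "mtx" (3x3 intrinsics, pixels), "k1" (the pictures are not rectified: a ray, as slopes to the right and down, at radius r is drawn at 1 + k1 r^2 times it, then the intrinsics apply), "R" (3x3) and "t" (3): a world point X has camera coordinates R X + t; the wrist camera has in their place "tool_from_camera" (4x4, takes a point from camera to tool coordinates, whose origin is the TCP and whose axes are the flange's). Camera axes: x right, y down, z forward; pixel columns grow to the right and rows downward; lengths in m; the calibration is good to about 2 mm. A picture is of the moment at which its call begins: read the wrist's pose just before it. camera_model takes no time and is no camera call.
- ctrl.finish_job(): hands the job in; it is judged then, once.
The state is a dict: "t": time; "q": joint angles; "dq": joint speeds; "effort": joint torques, N m; "tool_pos": TCP position; "tool_rot": TCP orientation; "contact_force": force on the tool from outside, world axes, zero at the start; "wrist_torque": the same for the moment, N m; "opening": finger opening in m; "grip_force": force on a finger pad.
Only numpy, scipy, OpenCV 4.12 (cv2) and the standard library are available. Lean on these libraries where they do the work, as an engineer would, in place of code of your own. Each camera call takes 0.05 s, during which the arm holds its last target. There are 200 camera calls.

## Working session

There is one attempt and no reset: what is moved stays moved. The work goes in short steps, Python scripts to look and compute and a tool call to move; the robot and the scene stay as the last step left them, time stands still between calls to the robot, and variables do not carry over. Pictures are saved under pics/ and viewed, at most 14 in all, crops included, and the job is handed in when it is done.

Besides the shell and the picture viewer there is one more tool, called after "Call:" as name(argument=value, ...) on one line, values as JSON. apply_moves: Moves the arm, as the interface text tells. Its arguments: {"type":"object","properties":{"rows":{"type":"array","items":{"type":"number"}},"grip":{"type":"number"},"grip_force":{"type":"number"}},"required":["rows"]}

```bash
mkdir -p pics; ls
python3 - <<'E'
from station import ctrl
import cv2,numpy as np
o=ctrl.get_obs();print(o,ctrl.tip_extent)
for n in ["scene","top","wrist"]:
    p,d=ctrl.get_image(n);cv2.imwrite(f"pics/{n}0.png",p);np.save(f"pics/{n}0.npy",d)
    print(n,ctrl.camera_model(n))
E
```

```text
pics
{'t': 0.0, 'q': array([ 1.06399064e+00,  5.33695451e-02,  1.61429694e+00, -1.47325122e-05,
        1.47597657e+00, -1.18996484e-01]), 'dq': array([-0.00041087, -0.00047141, -0.0008558 ,  0.00101354, -0.0001458 ,
       -0.00017268]), 'effort': array([-7.83140313e-04, -3.93672788e+01, -3.70178854e+01, -1.84698906e-04,
        6.74491923e-03, -2.90271794e-05]), 'tool_pos': array([0.23612118, 0.57817292, 0.30265323]), 'tool_rot': array([-6.05237694e-01, -3.08211043e+00,  3.07086908e-03]), 'contact_force': array([ 0.90054764,  0.86220951, -0.98286816]), 'wrist_torque': array([ 0.00297465, -0.00133744, -0.02186332]), 'grip_force': 0.0, 'opening': 0.08538394980729196} 0.0726
scene {'mtx': array([[435.71749059,   0.        , 291.9338031 ],
       [  0.        , 435.71749059, 211.03443135],
       [  0.        ,   0.        ,   1.        ]]), 'k1': -0.048683050465161394, 'R': array([[ 0.87421884, -0.48550691,  0.0049461 ],
       [-0.34344506, -0.62555438, -0.70051925],
       [ 0.34320099,  0.61070841, -0.71361637]]), 't': array([-0.55826038,  0.13435511,  0.81318046])}
top {'mtx': arr
[... 243 characters left out ...]
.99858624, -0.01208742, -0.05176305],
       [ 0.05172616,  0.00334503, -0.9986557 ]]), 't': array([-0.1769712 ,  0.54014204,  0.87647431])}
wrist {'mtx': array([[355.40903626,   0.        , 281.59757871],
       [  0.        , 355.40903626, 209.62705998],
       [  0.        ,   0.        ,   1.        ]]), 'k1': 0.0015800039387385497, 'tool_from_camera': array([[-5.46575586e-04, -9.46763111e-01, -3.21930601e-01,
         8.24297401e-02],
       [ 9.99999825e-01, -4.45127248e-04, -3.88734193e-04,
        -2.90937604e-04],
       [ 2.24739111e-04, -3.21930758e-01,  9.46763189e-01,
        -6.93816046e-02],
       [ 0.00000000e+00,  0.00000000e+00,  0.00000000e+00,
         1.00000000e+00]])}
```

View pics/top0.png

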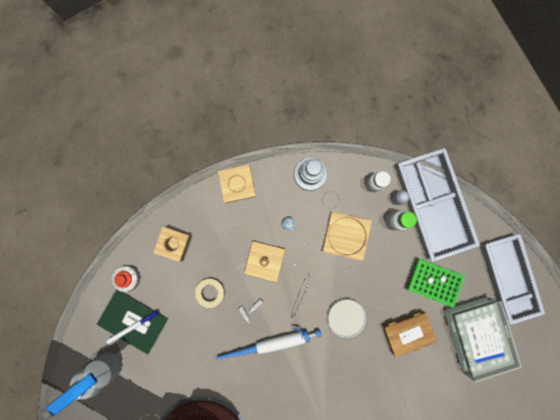

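View pics/scene0.png

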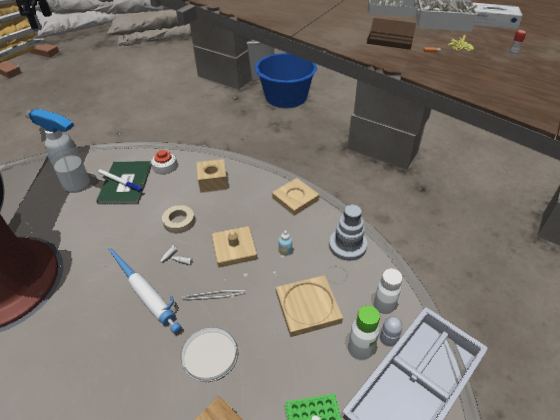

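The top view shows the die at about (311,174). The seats are at (236,184) for the ring, (171,244) for the plunger, (265,260) for the sleeve and (347,236) for the foot. The dropper is at (289,223) and the white bottle at (378,181). Next I'll measure all of these from the depth images in both views.

```bash
cat > h.py <<'E'
from station import ctrl
import cv2,numpy as np
from scipy.spatial.transform import Rotation as Ro
def tool():
    o=ctrl.get_obs();return Ro.from_rotvec(o["tool_rot"]).as_matrix(),o["tool_pos"]
def rays(name,uv,T=None):
    """camera origin and world directions (unit optical z) for pixels"""
    m=ctrl.camera_model(name);k=m["mtx"]
    uv=np.asarray(uv,float).reshape(-1,1,2)
    n=cv2.undistortPoints(uv,k,np.array([m["k1"],0,0,0.]))[:,0]
    d=np.c_[n,np.ones(len(n))]
    if name=="wrist":
        X=m["tool_from_camera"];R,p=T
        return R@X[:3,3]+p,d@(R@X[:3,:3]).T
    return -m["R"].T@m["t"],d@m["R"]
def onplane(name,uv,z,T=None):
    o,d=rays(name,uv,T);return (o+d*((z-o[2])/d[:,2])[:,None])[:,:2]
def cloud(name,depth,T=None):
    h,w=depth.shape;u,v=np.meshgrid(np.arange(w),np.arange(h))
    o,d=rays(name,np.c_[u.ravel(),v.ravel()],T)
    P=(o+d*depth.reshape(-1,1)).reshape(h,w,3);P[depth==0]=np.nan;return P
E
python3 - <<'E'
from h import *
objs={"seat_ring":((236,184),.018),"seat_plunger":((171,244),.040),"seat_sleeve":((265,260),.018),"seat_foot":((347,236),.018),"die":((311,174),.104),"dropper":((289,223),.06),"bottle":((378,181),.089)}
rough={}
for n in ["top","scene"]:
    p=cv2.imread(f"pics/{n}0.png");P=cloud(n,np.load(f"pics/{n}0.npy"))
    hsv=cv2.cvtColor(p,cv2.COLOR_BGR2HSV);wood=(hsv[...,1]>75)&(hsv[...,0]>8)&(hsv[...,0]<28)
    for k,(uv,z) in objs.items():
        if n=="top": rough[k]=onplane("top",[uv],z)[0]
        c=rough[k];near=np.hypot(P[...,0]-c[0],P[...,1]-c[1])<.075
        if k.startswith("seat"):
            m=near&wood&(abs(P[...,2]-z)<.005)
            xy=P[m][:,:2].astype(np.float32)
            r=cv2.minAreaRect(xy);print(n,k,"rough",c.round(3),"z",np.median(P[m][:,2]).round(4),"rect",np.round(r[0],4),np.round(r[1],4),round(r[2],1),m.sum())
        elif k=="die":
            for lo,hi in [(.097,.112),(.066,.08),(.05,.062),(.008,.018)]:
                m=near&(P[...,2]>lo)&(P[...,2]<hi)
                if m.sum()<5: continue
                xy=P[m][:,:2].astype(np.float32);print(n,k,lo,"z",np.median(P[m][:,2]).round(4),np.round(cv2.minEnclosingCircle(xy),4) if 0 else [np.round(a,4) for a in cv2.minEnclosingCircle(xy)],m.sum())
        else:
            m=near&(P[...,2]>z-.012)&(np.hypot(P[...,0]-c[0],P[...,1]-c[1])<.03)
            if m.sum()>3:print(n,k,P[m].mean(0).round(4),np.nanmax(P[m][:,2]).round(4),m.sum())
E
```

```text
top seat_ring rough [ 0.605 -0.071] z 0.0177 rect [ 0.6065 -0.071 ] [0.0742 0.0739] 12.6 878
top seat_plunger rough [0.465 0.07 ] z 0.04 rect [0.466  0.0698] [0.0631 0.0625] 72.1 645
top seat_sleeve rough [ 0.431 -0.14 ] z 0.0179 rect [ 0.4284 -0.1382] [0.0771 0.0777] 76.6 1084
top seat_foot rough [ 0.488 -0.327] z 0.0166 rect [ 0.4889 -0.3269] [0.0952 0.094 ] 77.7 848
top die 0.097 z 0.1035 [array([ 0.6319, -0.2416]), np.float64(0.0166)] 194
top die 0.066 z 0.0736 [array([ 0.6319, -0.2414]), np.float64(0.0228)] 149
top die 0.05 z 0.0575 [array([ 0.6317, -0.2417]), np.float64(0.0273)] 111
top die 0.008 z 0.0136 [array([ 0.6321, -0.2412]), np.float64(0.0381)] 319
top dropper [ 0.5155 -0.1917  0.0516] 0.0581 34
top bottle [ 0.6109 -0.3886  0.088 ] 0.0929 210
scene seat_ring rough [ 0.605 -0.071] z 0.0164 rect [ 0.6045 -0.0751] [0.0759 0.0738] 12.5 647
scene seat_plunger rough [0.465 0.07 ] z 0.0384 rect [0.4657 0.0657] [0.066  0.0606] 70.3 401
scene seat_sleeve rough [ 0.431 -0.14 ] z 0.0174 rect [ 0.4272 -0.1418] [0.0774 0.076 ] 76.5 1031
scene seat_foot rough [ 0.488 -0.327] z 0.017 rect [ 0.4872 -0.3295] [0.0943 0.0938] 77.7 1220
scene die 0.097 z 0.1024 [array([ 0.6299, -0.2449]), np.float64(0.0172)] 198
scene die 0.066 z 0.0724 [array([ 0.6289, -0.2464]), np.float64(0.023)] 251
scene die 0.05 z 0.0564 [array([ 0.6294, -0.2456]), np.float64(0.027)] 185
scene die 0.008 z 0.0135 [array([ 0.6292, -0.2464]), np.float64(0.0386)] 383
scene dropper [ 0.5128 -0.1962  0.0528] 0.0584 26
scene bottle [ 0.6081 -0.3937  0.0874] 0.092 343
```

All the sizes and heights agree, but the two fixed views differ by about 4 mm. The wrist camera will settle that. I'm now moving above the die at constant orientation.

Call:
apply_moves(rows=[-0.017, -0.015, 0, 0, 0, 0, -0.045, -0.041, 0, 0, 0, 0, -0.085, -0.076, 0, 0, 0, 0, -0.135, -0.122, 0, 0, 0, 0, -0.192, -0.172, 0, 0, 0, 0, -0.248, -0.223, 0, 0, 0, 0, -0.305, -0.274, 0, 0, 0, 0, -0.361, -0.324, 0, 0, 0, 0, -0.417, -0.375, 0, 0, 0, 0, -0.468, -0.421, 0, 0, 0, 0, -0.508, -0.456, 0, 0, 0, 0, -0.536, -0.482, 0, 0, 0, 0, -0.553, -0.497, 0, 0, 0, 0, -0.564, -0.507, 0, 0, 0, 0])

```text
t: 1.55
tool_pos: [0.4347, 0.1679, 0.3038]
tool_rot: [-0.607, -3.082, 0.0]
contact_force: [-0.9, -0.1, -0.3]
opening: 0.0853
grip_force: 0.0
```

Call:
apply_moves(rows=[-0.017, -0.015, 0, 0, 0, 0, -0.045, -0.041, 0, 0, 0, 0, -0.085, -0.076, 0, 0, 0, 0, -0.135, -0.122, 0, 0, 0, 0, -0.192, -0.172, 0, 0, 0, 0, -0.248, -0.223, 0, 0, 0, 0, -0.305, -0.274, 0, 0, 0, 0, -0.361, -0.324, 0, 0, 0, 0, -0.417, -0.375, 0, 0, 0, 0, -0.468, -0.421, 0, 0, 0, 0, -0.508, -0.456, 0, 0, 0, 0, -0.536, -0.482, 0, 0, 0, 0, -0.553, -0.497, 0, 0, 0, 0, -0.564, -0.507, 0, 0, 0, 0, -0.564, -0.507, 0, 0, 0, 0, -0.564, -0.507, 0, 0, 0, 0])

```text
t: 3.15
tool_pos: [0.6327, -0.2397, 0.3039]
tool_rot: [-0.604, -3.083, -0.001]
contact_force: [-0.3, -0.1, 0.7]
opening: 0.0853
grip_force: 0.0
```

```bash
cat >> h.py <<'E'
def shift(target):
    """normalised tool-axis shift from the measured TCP to a target TCP position"""
    R,p=tool();return (R.T@(np.asarray(target)-p)/.6).round(4)
def rings(P,c,bands,r=.06):
    for lo,hi in bands:
        m=(P[...,2]>lo)&(P[...,2]<hi)&(np.hypot(P[...,0]-c[0],P[...,1]-c[1])<r)
        if m.sum()<20: print(lo,"few");continue
        q,rad=cv2.minEnclosingCircle(P[m][:,:2].astype(np.float32))
        print(lo,"z %.4f"%np.median(P[m][:,2]),"circle",np.round(q,4),round(rad,4),m.sum())
E
python3 - <<'E'
from h import *
o=ctrl.get_obs();T=tool();p,d=ctrl.get_image("wrist");cv2.imwrite("pics/w1.png",p);np.save("pics/w1.npy",d)
print(o["t"],T,o["contact_force"],d.min())
rings(cloud("wrist",d,T),(.631,-.243),[(.097,.112),(.066,.08),(.05,.062),(.008,.018)])
E
```

```text
3.15 (array([[-9.26074510e-01,  3.77340638e-01, -2.10834841e-04],
       [ 3.77340529e-01,  9.26074480e-01,  4.26347031e-04],
       [ 3.56126827e-04,  3.15272587e-04, -9.99999887e-01]]), array([ 0.63273096, -0.23972616,  0.3039277 ])) [-0.25429758 -0.08401651  0.66425868] 0.0
0.097 z 0.1032 circle [ 0.6322 -0.2443] 0.0167 1270
0.066 z 0.0732 circle [ 0.6319 -0.2442] 0.023 849
0.05 z 0.0571 circle [ 0.6318 -0.2444] 0.0271 550
0.008 z 0.0133 circle [ 0.6318 -0.2441] 0.0381 1347
```

View pics/w1.png

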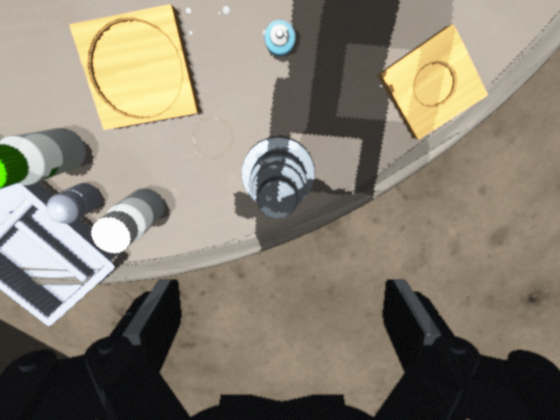

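The wrist view shows the die near (278,180), with the dropper at (280,37) and the white bottle at (110,235). The finger gap is centred at column 282, which matches the calibration. The wrist camera puts the die at (0.632, -0.244), about midway between the two fixed views. I'm descending on the plunger head.

Call:
apply_moves(rows=[-0.0018, -0.0074, 0.01, 0, 0, 0, -0.0018, -0.0074, 0.03, 0, 0, 0, -0.0018, -0.0074, 0.06, 0, 0, 0, -0.0018, -0.0074, 0.095, 0, 0, 0, -0.0018, -0.0074, 0.13, 0, 0, 0, -0.0018, -0.0074, 0.165, 0, 0, 0, -0.0018, -0.0074, 0.2, 0, 0, 0, -0.0018, -0.0074, 0.225, 0, 0, 0, -0.0018, -0.0074, 0.242, 0, 0, 0, -0.0018, -0.0074, 0.25, 0, 0, 0, -0.0018, -0.0074, 0.253, 0, 0, 0, -0.0018, -0.0074, 0.253, 0, 0, 0, -0.0018, -0.0074, 0.253, 0, 0, 0], grip=0.6)

```text
t: 4.5
tool_pos: [0.6327, -0.2454, 0.1533]
tool_rot: [0.605, 3.081, -0.001]
contact_force: [-0.4, 0.2, 0.2]
opening: 0.0513
grip_force: 0.0
```

Run:
```python
from h import *
o=ctrl.get_obs();T=tool();p,d=ctrl.get_image("wrist");cv2.imwrite("pics/w2.png",p);np.save("pics/w2.npy",d)
print(o["t"],T[1],o["contact_force"],o["opening"],ctrl.tip_extent,shift((.632,-.2442,.152)))
P=cloud("wrist",d,T);rings(P,(.632,-.244),[(.097,.112),(.066,.08)],.03)
```

```text
4.5 [ 0.632693   -0.24538485  0.15333556] [-0.39739219  0.23670785  0.15114761] 0.051279758855208135 0.0726 [0.0018 0.0014 0.0023]
0.097 z 0.1032 circle [ 0.6319 -0.244 ] 0.03 6016
0.066 z 0.0731 circle [ 0.6317 -0.244 ] 0.0231 3412
```

View pics/w2.png

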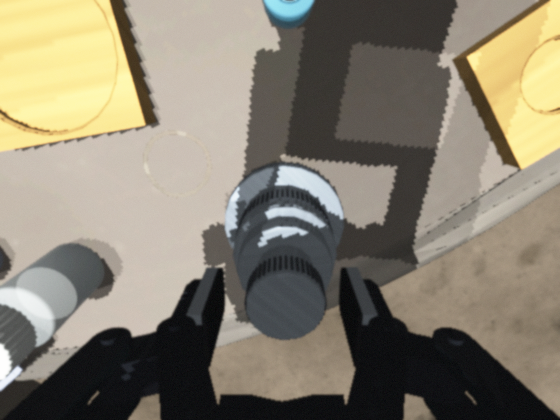

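The head, centred near (287,297), sits between the fingertips at columns 222 and 340. The gripper needs to move slightly right. I'm correcting that and closing.

Call:
apply_moves(rows=[0.001, 0.001, 0.001, 0, 0, 0, 0.0018, 0.0022, 0.002, 0, 0, 0, 0.0018, 0.0022, 0.002, 0, 0, 0])

```text
t: 4.85
tool_pos: [0.6316, -0.2433, 0.1509]
tool_rot: [-0.605, -3.083, -0.0]
contact_force: [-0.8, 0.2, -0.2]
opening: 0.0511
grip_force: 0.0
```

Call:
apply_moves(rows=[0, 0, 0, 0, 0, 0, 0, 0, 0, 0, 0, 0, 0, 0, 0, 0, 0, 0, 0, 0, 0, 0, 0, 0, 0, 0, 0, 0, 0, 0, 0, 0, 0, 0, 0, 0, 0, 0, 0, 0, 0, 0, 0, 0, 0, 0, 0, 0], grip=0.2, grip_force=40)

```text
t: 5.65
tool_pos: [0.6318, -0.2435, 0.1511]
tool_rot: [0.605, 3.082, -0.0]
contact_force: [0.5, 0.2, 1.4]
opening: 0.0303
grip_force: 39.8
```

Gripped at 30 mm and 40 N. I'm lifting straight up 100 mm.

Call:
apply_moves(rows=[0, 0, -0.004, 0, 0, 0, 0, 0, -0.012, 0, 0, 0, 0, 0, -0.024, 0, 0, 0, 0, 0, -0.039, 0, 0, 0, 0, 0, -0.056, 0, 0, 0, 0, 0, -0.074, 0, 0, 0, 0, 0, -0.093, 0, 0, 0, 0, 0, -0.112, 0, 0, 0, 0, 0, -0.13, 0, 0, 0, 0, 0, -0.145, 0, 0, 0, 0, 0, -0.157, 0, 0, 0, 0, 0, -0.164, 0, 0, 0, 0, 0, -0.167, 0, 0, 0])

```text
t: 6.95
tool_pos: [0.6317, -0.2435, 0.2516]
tool_rot: [0.605, 3.082, -0.0]
contact_force: [0.0, -0.5, -0.9]
opening: 0.0302
grip_force: 39.6
```

Run:
```python
from h import *
o=ctrl.get_obs();T=tool()
print(o["t"],T[1],o["contact_force"],o["opening"])
p,d=ctrl.get_image("top");cv2.imwrite("pics/t3.png",p);P=cloud("top",d)
rings(P,(.632,-.242),[(.066,.08),(.05,.062),(.008,.018)])
T=tool();p,d=ctrl.get_image("wrist");cv2.imwrite("pics/w3.png",p)
P=cloud("wrist",d,T);rings(P,T[1],[(.12,.16),(.18,.22)],.04)
rings(P,(.632,-.243),[(.066,.08),(.05,.062),(.008,.018)])
print("seat shift top-est",shift((.466,.0698,.25)))
```

```text
6.95 [ 0.63170751 -0.24350952  0.25158585] [ 0.01077907 -0.47001509 -0.93401079] 0.030151103841442276
0.066 z 0.0734 circle [ 0.6315 -0.2411] 0.0227 171
0.05 z 0.0576 circle [ 0.6316 -0.2414] 0.0267 97
0.008 z 0.0139 circle [ 0.6317 -0.2414] 0.0378 265
0.12 z 0.1473 circle [ 0.6296 -0.2433] 0.0107 771
0.18 z 0.2035 circle [ 0.6263 -0.2416] 0.0336 9702
0.066 z 0.0731 circle [ 0.632 -0.244] 0.0231 1821
0.05 z 0.0571 circle [ 0.6319 -0.244 ] 0.0269 891
0.008 z 0.0133 circle [ 0.632  -0.2443] 0.0382 1768
seat shift top-est [0.4529 0.379  0.0018]
```

View pics/w3.png

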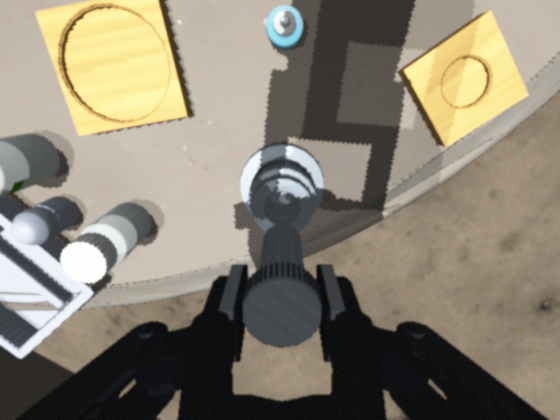

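The plunger hangs upright between the pads, with its head near (282,303), and the rest of the stack is unmoved. I'm carrying it over to the narrow bore.

Call:
apply_moves(rows=[0.009, 0.0075, 0, 0, 0, 0, 0.027, 0.0226, 0, 0, 0, 0, 0.054, 0.0452, 0, 0, 0, 0, 0.09, 0.0753, 0, 0, 0, 0, 0.131, 0.109, 0, 0, 0, 0, 0.176, 0.147, 0, 0, 0, 0, 0.221, 0.184, 0, 0, 0, 0, 0.267, 0.222, 0, 0, 0, 0, 0.312, 0.26, 0, 0, 0, 0, 0.352, 0.2935, 0, 0, 0, 0, 0.389, 0.3236, 0, 0, 0, 0, 0.416, 0.346, 0, 0, 0, 0, 0.436, 0.363, 0, 0, 0, 0, 0.447, 0.3725, 0, 0, 0, 0, 0.452, 0.3763, 0, 0, 0, 0, 0.452, 0.3763, 0, 0, 0, 0, 0.452, 0.3763, 0, 0, 0, 0])

```text
t: 8.75
tool_pos: [0.4662, 0.0676, 0.2511]
tool_rot: [0.606, 3.082, -0.0]
contact_force: [0.9, 0.6, -2.3]
opening: 0.0303
grip_force: 39.7
```

```bash
cat >> h.py <<'E'
def seat(P,img,c,z,r=.06):
    hsv=cv2.cvtColor(img,cv2.COLOR_BGR2HSV);wood=(hsv[...,1]>75)&(hsv[...,0]>8)&(hsv[...,0]<28)
    m=wood&(abs(P[...,2]-z)<.004)&(np.hypot(P[...,0]-c[0],P[...,1]-c[1])<r)
    q=cv2.minAreaRect(P[m][:,:2].astype(np.float32));print("seat z %.4f"%np.median(P[m][:,2]),np.round(q[0],4),np.round(q[1],4),m.sum())
E
python3 - <<'E'
from h import *
o=ctrl.get_obs();T=tool()
p,d=ctrl.get_image("wrist");cv2.imwrite("pics/w4.png",p);np.save("pics/w4.npy",d)
print(o["t"],T[1],o["contact_force"],o["opening"])
P=cloud("wrist",d,T);seat(P,p,(.466,.069),.04)
seat(P,p,(.428,-.140),.018)
# stem section bands
for lo in (.13,.14,.15,.16,.17):
    m=(abs(P[...,2]-lo-.005)<.005)&(np.hypot(P[...,0]-T[1][0],P[...,1]-T[1][1])<.03)
    if m.sum()>20:print(lo,((P[m]-T[1])@T[0]).mean(0).round(4),m.sum())
E
```

```text
8.75 [0.46624942 0.06763706 0.25113081] [ 0.87420963  0.63727302 -2.32148119] 0.030276267600365375
seat z 0.0393 [0.4664 0.069 ] [0.062  0.0625] 4405
seat z 0.0174 [ 0.4281 -0.1401] [0.0798 0.0779] 5850
0.13 [ 0.0079 -0.0006  0.1153] 201
0.14 [ 0.0079 -0.0005  0.106 ] 265
0.15 [ 0.008  -0.0006  0.0961] 312
0.16 [ 0.0079 -0.0005  0.0861] 363
0.17 [ 0.0087 -0.0004  0.0771] 300
```

View pics/w4.png

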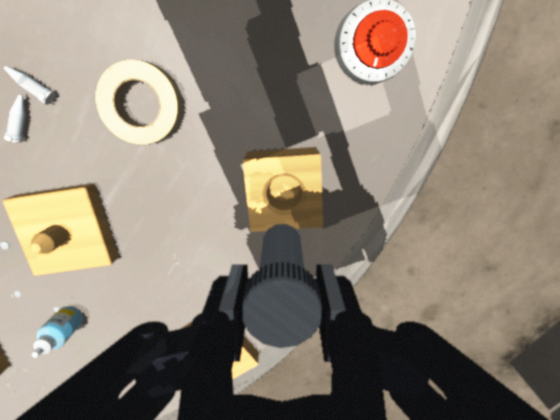

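The bore is near (284,190) and the stem hangs vertical. The two views agree to about 1 mm on where the seat is. I'm lowering with a small correction.

Call:
apply_moves(rows=[0.0008, 0.0018, 0.006, 0, 0, 0, 0.0008, 0.0018, 0.018, 0, 0, 0, 0.0008, 0.0018, 0.036, 0, 0, 0, 0.0008, 0.0018, 0.058, 0, 0, 0, 0.0008, 0.0018, 0.08, 0, 0, 0, 0.0008, 0.0018, 0.102, 0, 0, 0, 0.0008, 0.0018, 0.12, 0, 0, 0, 0.0008, 0.0018, 0.131, 0, 0, 0, 0.0008, 0.0018, 0.135, 0, 0, 0, 0.0008, 0.0018, 0.135, 0, 0, 0, 0.0008, 0.0018, 0.135, 0, 0, 0])

```text
t: 9.9
tool_pos: [0.4663, 0.0693, 0.1707]
tool_rot: [0.605, 3.082, 0.0]
contact_force: [0.7, -0.3, -1.4]
opening: 0.0305
grip_force: 39.7
```

Call:
apply_moves(rows=[0, 0, 0.006, 0, 0, 0, 0, 0, 0.012, 0, 0, 0, 0, 0, 0.018, 0, 0, 0, 0, 0, 0.024, 0, 0, 0, 0, 0, 0.03, 0, 0, 0, 0, 0, 0.036, 0, 0, 0, 0, 0, 0.042, 0, 0, 0, 0, 0, 0.047, 0, 0, 0, 0, 0, 0.052, 0, 0, 0, 0, 0, 0.056, 0, 0, 0, 0, 0, 0.06, 0, 0, 0, 0, 0, 0.063, 0, 0, 0, 0, 0, 0.066, 0, 0, 0, 0, 0, 0.066, 0, 0, 0])

```text
t: 11.3
tool_pos: [0.4657, 0.0693, 0.1302]
tool_rot: [-0.605, -3.082, 0.0]
contact_force: [-0.6, 0.1, -1.9]
opening: 0.0304
grip_force: 39.7
```

Call:
apply_moves(rows=[0, 0, 0.001, 0, 0, 0, 0, 0, 0.002, 0, 0, 0, 0, 0, 0.003, 0, 0, 0, 0, 0, 0.004, 0, 0, 0, 0, 0, 0.005, 0, 0, 0, 0, 0, 0.005, 0, 0, 0])

```text
t: 11.9
tool_pos: [0.4658, 0.0693, 0.1274]
tool_rot: [-0.605, -3.083, 0.0]
contact_force: [0.3, 0.7, -1.7]
opening: 0.0306
grip_force: 39.7
```

Call:
apply_moves(rows=[0, 0, 0.0005, 0, 0, 0, 0, 0, 0.001, 0, 0, 0, 0, 0, 0.0015, 0, 0, 0, 0, 0, 0.0015, 0, 0, 0])

```text
t: 12.3
tool_pos: [0.4662, 0.0692, 0.1271]
tool_rot: [0.605, 3.082, -0.0]
contact_force: [-0.5, -1.3, 2.2]
opening: 0.0309
grip_force: 40.0
```

The force changed from -1.7 to +2.2 N at exactly the predicted height, so the plunger is on the bore floor. I'm releasing, rising and checking.

Call:
apply_moves(rows=[0, 0, 0, 0, 0, 0, 0, 0, 0, 0, 0, 0, 0, 0, 0, 0, 0, 0, 0, 0, 0, 0, 0, 0, 0, 0, 0, 0, 0, 0], grip=0.65)

```text
t: 12.8
tool_pos: [0.4659, 0.0693, 0.1266]
tool_rot: [-0.605, -3.083, -0.0]
contact_force: [0.1, -0.2, -0.2]
opening: 0.0558
grip_force: 0.0
```

Call:
apply_moves(rows=[0, 0, -0.01, 0, 0, 0, 0, 0, -0.03, 0, 0, 0, 0, 0, -0.06, 0, 0, 0, 0, 0, -0.1, 0, 0, 0, 0, 0, -0.14, 0, 0, 0, 0, 0, -0.175, 0, 0, 0, 0, 0, -0.2, 0, 0, 0, 0, 0, -0.215, 0, 0, 0, 0, 0, -0.22, 0, 0, 0, 0, 0, -0.22, 0, 0, 0])

```text
t: 13.8
tool_pos: [0.4658, 0.0693, 0.2585]
tool_rot: [-0.605, -3.082, 0.0]
contact_force: [0.9, 0.2, 0.0]
opening: 0.0557
grip_force: 0.0
```

Run:
```python
from h import *
o=ctrl.get_obs();T=tool()
p,d=ctrl.get_image("wrist");cv2.imwrite("pics/w5.png",p)
print(o["t"],T[1],o["opening"])
P=cloud("wrist",d,T);seat(P,p,(.466,.069),.04);rings(P,(.466,.069),[(.075,.09)])
m=(P[...,2]>.075)&(P[...,2]<.09)&(np.hypot(P[...,0]-.466,P[...,1]-.069)<.03)
A=np.c_[P[m][:,:2],np.ones(m.sum())];print("plane slope",np.linalg.lstsq(A,P[m][:,2],rcond=None)[0][:2].round(3))
print(shift((.632,-.2442,.25)))
```

```text
13.8 [0.46581837 0.06926667 0.25847509] 0.05572054315866524
seat z 0.0394 [0.4662 0.069 ] [0.0621 0.0624] 3421
0.075 z 0.0793 circle [0.4669 0.0681] 0.0169 1440
plane slope [ 0.016 -0.008]
[-0.4544 -0.3788  0.0126]
```

The plunger's head top is at z = 0.080, as required, and it stands level. I'm returning over the die for the ring.

Call:
apply_moves(rows=[-0.009, -0.0076, 0, 0, 0, 0, -0.027, -0.0227, 0, 0, 0, 0, -0.0545, -0.0455, 0, 0, 0, 0, -0.095, -0.079, 0, 0, 0, 0, -0.145, -0.121, 0, 0, 0, 0, -0.2, -0.167, 0, 0, 0, 0, -0.255, -0.2126, 0, 0, 0, 0, -0.31, -0.258, 0, 0, 0, 0, -0.36, -0.3, 0, 0, 0, 0, -0.4, -0.3335, 0, 0, 0, 0, -0.43, -0.3585, 0, 0, 0, 0, -0.446, -0.372, 0, 0, 0, 0, -0.4544, -0.3788, 0, 0, 0, 0, -0.4544, -0.3788, 0.03, 0, 0, 0, -0.4544, -0.3788, 0.07, 0, 0, 0, -0.4544, -0.3788, 0.1, 0, 0, 0, -0.4544, -0.3788, 0.115, 0, 0, 0, -0.4544, -0.3788, 0.12, 0, 0, 0, -0.4544, -0.3788, 0.12, 0, 0, 0], grip=0.7)

```text
t: 15.75
tool_pos: [0.6323, -0.2438, 0.1864]
tool_rot: [-0.605, -3.083, -0.0]
contact_force: [0.9, 0.8, 1.0]
opening: 0.0596
grip_force: 0.0
```

Run:
```python
from h import *
o=ctrl.get_obs();T=tool()
p,d=ctrl.get_image("wrist");cv2.imwrite("pics/w6.png",p)
print(o["t"],T[1],o["opening"])
P=cloud("wrist",d,T);rings(P,(.632,-.244),[(.066,.08),(.05,.062),(.008,.018)])
L=(P-T[1])@T[0]
m=(abs(L[...,1])>.02)&(abs(L[...,1])<.06)&(abs(L[...,0])<.02)&(L[...,2]<.085)
print("finger max z",np.nanpercentile(L[m][:,2],[50,90,99,100]),m.sum())
for s in (-1,1):
    k=m&(s*L[...,1]>0)&(L[...,2]>.05);print(s,np.nanpercentile(L[k][:,1],[0,5,50,95,100]).round(4))
print(shift((.632,-.2442,.134)))
```

```text
15.75 [ 0.63231947 -0.24384992  0.1864005 ] 0.05958136026820495
0.066 z 0.0732 circle [ 0.6317 -0.2439] 0.023 3606
0.05 z 0.0571 circle [ 0.6314 -0.2437] 0.0269 1595
0.008 z 0.0133 circle [ 0.6318 -0.244 ] 0.0379 2662
finger max z [0.01256934 0.04292974 0.06270058 0.06946829] 29631
-1 [-0.044  -0.0423 -0.0306 -0.0301 -0.0299]
1 [0.0291 0.0293 0.0298 0.0415 0.0433]
[ 0.0012 -0.0005  0.0889]
```

Call:
apply_moves(rows=[0.001, 0, 0.012, 0, 0, 0, 0.001, 0, 0.03, 0, 0, 0, 0.001, 0, 0.05, 0, 0, 0, 0.001, 0, 0.068, 0, 0, 0, 0.001, 0, 0.08, 0, 0, 0, 0.001, 0, 0.087, 0, 0, 0, 0.001, 0, 0.09, 0, 0, 0, 0.001, 0, 0.0905, 0, 0, 0, 0.001, 0, 0.0905, 0, 0, 0])

```text
t: 16.7
tool_pos: [0.6321, -0.2441, 0.1329]
tool_rot: [0.605, 3.082, -0.0]
contact_force: [-0.6, -1.0, 0.0]
opening: 0.0598
grip_force: 0.0
```

Call:
apply_moves(rows=[0, 0, 0, 0, 0, 0, 0, 0, 0, 0, 0, 0, 0, 0, 0, 0, 0, 0, 0, 0, 0, 0, 0, 0, 0, 0, 0, 0, 0, 0, 0, 0, 0, 0, 0, 0], grip=0.4, grip_force=30)

```text
t: 17.3
tool_pos: [0.6323, -0.2442, 0.1333]
tool_rot: [0.605, 3.081, -0.001]
contact_force: [-0.1, 0.5, 4.9]
opening: 0.0445
grip_force: 31.1
```

Gripped. I'm lifting the ring, then looking.

Call:
apply_moves(rows=[0, 0, -0.003, 0, 0, 0, 0, 0, -0.009, 0, 0, 0, 0, 0, -0.018, 0, 0, 0, 0, 0, -0.03, 0, 0, 0, 0, 0, -0.045, 0, 0, 0, 0, 0, -0.062, 0, 0, 0, 0, 0, -0.08, 0, 0, 0, 0, 0, -0.1, 0, 0, 0, 0, 0, -0.118, 0, 0, 0, 0, 0, -0.133, 0, 0, 0, 0, 0, -0.144, 0, 0, 0, 0, 0, -0.149, 0, 0, 0, 0, 0, -0.15, 0, 0, 0])

```text
t: 18.6
tool_pos: [0.6319, -0.244, 0.2227]
tool_rot: [0.605, 3.082, -0.0]
contact_force: [0.4, -0.3, -0.7]
opening: 0.0446
grip_force: 30.7
```

Run:
```python
from h import *
o=ctrl.get_obs();T=tool()
p,d=ctrl.get_image("wrist");cv2.imwrite("pics/w7.png",p)
print(o["t"],T[1],o["opening"],o["contact_force"])
P=cloud("wrist",d,T);rings(P,(.632,-.244),[(.05,.062),(.025,.035),(.008,.018)])
L=(P-T[1])@T[0]
m=(np.hypot(L[...,0],L[...,1])<.0225)&(L[...,2]>.05)&(L[...,2]<.07)
A=np.c_[L[m][:,:2],np.ones(m.sum())];print("ring top in tool",np.linalg.lstsq(A,L[m][:,2],rcond=None)[0].round(4),[np.round(x,4) for x in cv2.minEnclosingCircle(L[m][:,:2].astype(np.float32))],m.sum())
seat(P,p,(.606,-.0735),.018)
print(shift((.6065,-.0735,.223)))
```

```text
18.6 [ 0.63187622 -0.24402094  0.22265352] 0.044565372549115925 [ 0.42280428 -0.25385863 -0.70023807]
0.05 z 0.0568 circle [ 0.6319 -0.2439] 0.027 2825
0.025 z 0.0294 circle [ 0.6222 -0.2405] 0.0249 842
0.008 z 0.0133 circle [ 0.6316 -0.2441] 0.0381 2100
ring top in tool [-0.025  -0.0015  0.0609] [array([ 0., -0.]), np.float64(0.0226)] 6173
seat z 0.0173 [ 0.6069 -0.0735] [0.0746 0.0753] 9103
[ 0.1464  0.2471 -0.0012]
```

View pics/w7.png

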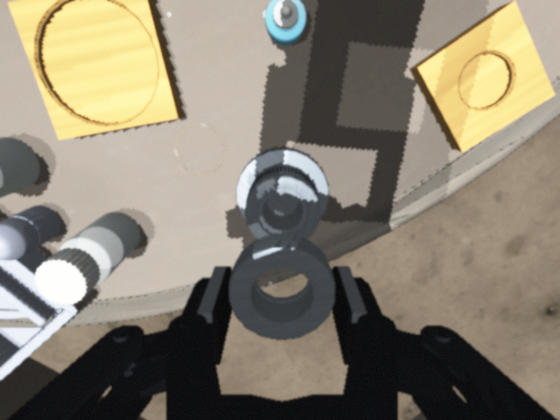

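The ring hangs level at (283,285). The sleeve and foot are unmoved, and the shallow hole is near (485,80). I'm moving over it.

Call:
apply_moves(rows=[0.004, 0.007, 0, 0, 0, 0, 0.0146, 0.0247, 0, 0, 0, 0, 0.032, 0.0544, 0, 0, 0, 0, 0.054, 0.0915, 0, 0, 0, 0, 0.076, 0.1286, 0, 0, 0, 0, 0.098, 0.1658, 0, 0, 0, 0, 0.117, 0.198, 0, 0, 0, 0, 0.1314, 0.2227, 0, 0, 0, 0, 0.14, 0.2375, 0, 0, 0, 0, 0.1445, 0.245, 0, 0, 0, 0, 0.146, 0.2474, 0, 0, 0, 0, 0.146, 0.2474, 0, 0, 0, 0, 0.146, 0.2474, 0.02, 0, 0, 0, 0.146, 0.2474, 0.055, 0, 0, 0, 0.146, 0.2474, 0.095, 0, 0, 0, 0.146, 0.2474, 0.13, 0, 0, 0, 0.146, 0.2474, 0.157, 0, 0, 0, 0.146, 0.2474, 0.17, 0, 0, 0, 0.146, 0.2474, 0.175, 0, 0, 0, 0.146, 0.2474, 0.175, 0, 0, 0])

```text
t: 20.65
tool_pos: [0.6071, -0.0736, 0.1174]
tool_rot: [0.606, 3.082, -0.0]
contact_force: [-0.2, 0.5, -1.4]
opening: 0.0442
grip_force: 30.8
```

Run:
```python
from h import *
print(tool()[1],ctrl.get_obs()["contact_force"],shift((.6068,-.0735,.0933)))
```

```text
[ 0.60709359 -0.07364373  0.11743465] [-0.1548602   0.46467735 -1.40622971] [0.0006 0.     0.0402]
```

Call:
apply_moves(rows=[0.0004, 0, 0.005, 0, 0, 0, 0.0004, 0, 0.011, 0, 0, 0, 0.0004, 0, 0.017, 0, 0, 0, 0.0004, 0, 0.023, 0, 0, 0, 0.0004, 0, 0.028, 0, 0, 0, 0.0004, 0, 0.032, 0, 0, 0, 0.0004, 0, 0.035, 0, 0, 0, 0.0004, 0, 0.037, 0, 0, 0, 0.0004, 0, 0.0385, 0, 0, 0, 0.0004, 0, 0.0385, 0, 0, 0])

```text
t: 21.65
tool_pos: [0.6066, -0.0734, 0.0942]
tool_rot: [-0.605, -3.083, 0.0]
contact_force: [-0.1, -0.9, -0.5]
opening: 0.0445
grip_force: 30.8
```

Call:
apply_moves(rows=[0, 0, 0.0005, 0, 0, 0, 0, 0, 0.001, 0, 0, 0, 0, 0, 0.0015, 0, 0, 0, 0, 0, 0.002, 0, 0, 0, 0, 0, 0.0025, 0, 0, 0, 0, 0, 0.0025, 0, 0, 0])

```text
t: 22.25
tool_pos: [0.6067, -0.0734, 0.0934]
tool_rot: [-0.605, -3.083, 0.0]
contact_force: [-2.9, 0.7, 4.5]
opening: 0.0446
grip_force: 31.2
```

There's contact at the expected height. I'm releasing, rising and checking.

Call:
apply_moves(rows=[0, 0, 0, 0, 0, 0, 0, 0, 0, 0, 0, 0, 0, 0, 0, 0, 0, 0, 0, 0, 0, 0, 0, 0], grip=0.75)

```text
t: 22.65
tool_pos: [0.6066, -0.0734, 0.0925]
tool_rot: [-0.605, -3.083, -0.0]
contact_force: [0.4, 1.6, -0.5]
opening: 0.0642
grip_force: 0.0
```

Call:
apply_moves(rows=[0, 0, -0.01, 0, 0, 0, 0, 0, -0.03, 0, 0, 0, 0, 0, -0.06, 0, 0, 0, 0, 0, -0.1, 0, 0, 0, 0, 0, -0.14, 0, 0, 0, 0, 0, -0.175, 0, 0, 0, 0, 0, -0.2, 0, 0, 0, 0, 0, -0.215, 0, 0, 0, 0, 0, -0.22, 0, 0, 0, 0, 0, -0.22, 0, 0, 0])

```text
t: 23.65
tool_pos: [0.6065, -0.0734, 0.2245]
tool_rot: [-0.605, -3.082, -0.0]
contact_force: [0.4, 0.6, -0.7]
opening: 0.0642
grip_force: 0.0
```

Run:
```python
from h import *
o=ctrl.get_obs();T=tool()
p,d=ctrl.get_image("wrist");cv2.imwrite("pics/w8.png",p)
print(o["t"],T[1],o["opening"])
P=cloud("wrist",d,T);seat(P,p,(.6068,-.0735),.018);rings(P,(.6068,-.0735),[(.03,.038)])
m=(P[...,2]>.03)&(P[...,2]<.038)&(np.hypot(P[...,0]-.6068,P[...,1]+.0735)<.03)
A=np.c_[P[m][:,:2],np.ones(m.sum())];print("plane slope",np.linalg.lstsq(A,P[m][:,2],rcond=None)[0][:2].round(3))
print(shift((.632,-.2442,.225)))
```

```text
23.65 [ 0.60649256 -0.0733514   0.22454681] 0.06419473075225324
seat z 0.0174 [ 0.6068 -0.0735] [0.0747 0.0742] 5151
0.03 z 0.0332 circle [ 0.6066 -0.0739] 0.0231 1804
plane slope [0.005 0.   ]
[-0.1475 -0.2475 -0.0022]
```

The ring's top is at 0.034 and it sits level and centred, so it's home. Next is the sleeve.

Call:
apply_moves(rows=[-0.004, -0.007, 0, 0, 0, 0, -0.0147, -0.0247, 0, 0, 0, 0, -0.0324, -0.0544, 0, 0, 0, 0, -0.0545, -0.0915, 0, 0, 0, 0, -0.077, -0.1287, 0, 0, 0, 0, -0.099, -0.1658, 0, 0, 0, 0, -0.118, -0.198, 0, 0, 0, 0, -0.133, -0.2227, 0, 0, 0, 0, -0.1415, -0.2375, 0, 0, 0, 0, -0.147, -0.2472, 0, 0, 0, 0, -0.147, -0.2472, 0, 0, 0, 0, -0.147, -0.2472, 0.02, 0, 0, 0, -0.147, -0.2472, 0.05, 0, 0, 0, -0.147, -0.2472, 0.08, 0, 0, 0, -0.147, -0.2472, 0.095, 0, 0, 0, -0.147, -0.2472, 0.1, 0, 0, 0, -0.147, -0.2472, 0.1, 0, 0, 0], grip=0.82)

```text
t: 25.4
tool_pos: [0.6318, -0.2437, 0.1636]
tool_rot: [-0.605, -3.081, -0.001]
contact_force: [-0.0, 0.2, -0.0]
opening: 0.0701
grip_force: 0.0
```

Run:
```python
from h import *
o=ctrl.get_obs();T=tool()
p,d=ctrl.get_image("wrist");cv2.imwrite("pics/w9.png",p)
print(o["t"],T[1],o["opening"])
P=cloud("wrist",d,T);rings(P,(.632,-.244),[(.05,.062),(.008,.018)]);print(shift((.6318,-.2441,.095)))
```

```text
25.4 [ 0.63184485 -0.24369653  0.1635566 ] 0.07009359309588407
0.05 z 0.0569 circle [ 0.6319 -0.2441] 0.0271 5389
0.008 z 0.0133 circle [ 0.6316 -0.2441] 0.0379 3161
[ 0.0007 -0.0005  0.1161]
```

Call:
apply_moves(rows=[0, -0.0006, 0.01, 0, 0, 0, 0, -0.0006, 0.03, 0, 0, 0, 0, -0.0006, 0.055, 0, 0, 0, 0, -0.0006, 0.08, 0, 0, 0, 0, -0.0006, 0.1, 0, 0, 0, 0, -0.0006, 0.11, 0, 0, 0, 0, -0.0006, 0.115, 0, 0, 0, 0, -0.0006, 0.115, 0, 0, 0])

```text
t: 26.25
tool_pos: [0.632, -0.2443, 0.0953]
tool_rot: [-0.605, -3.082, -0.0]
contact_force: [0.6, 0.0, -0.3]
opening: 0.0699
grip_force: 0.0
```

Call:
apply_moves(rows=[0, 0, 0, 0, 0, 0, 0, 0, 0, 0, 0, 0, 0, 0, 0, 0, 0, 0, 0, 0, 0, 0, 0, 0, 0, 0, 0, 0, 0, 0, 0, 0, 0, 0, 0, 0, 0, 0, 0, 0, 0, 0], grip=0.5, grip_force=60)

```text
t: 26.95
tool_pos: [0.6329, -0.2446, 0.097]
tool_rot: [0.605, 3.08, -0.001]
contact_force: [1.7, -0.5, 5.6]
opening: 0.0525
grip_force: 63.9
```

Gripped at 52.5 mm and about 60 N. I'm lifting.

Call:
apply_moves(rows=[0, 0, -0.003, 0, 0, 0, 0, 0, -0.009, 0, 0, 0, 0, 0, -0.018, 0, 0, 0, 0, 0, -0.03, 0, 0, 0, 0, 0, -0.045, 0, 0, 0, 0, 0, -0.062, 0, 0, 0, 0, 0, -0.08, 0, 0, 0, 0, 0, -0.1, 0, 0, 0, 0, 0, -0.118, 0, 0, 0, 0, 0, -0.133, 0, 0, 0, 0, 0, -0.144, 0, 0, 0, 0, 0, -0.149, 0, 0, 0, 0, 0, -0.15, 0, 0, 0, 0, 0, -0.15, 0, 0, 0])

```text
t: 28.35
tool_pos: [0.6318, -0.2442, 0.1852]
tool_rot: [-0.605, -3.082, -0.0]
contact_force: [0.0, -0.1, -4.0]
opening: 0.0525
grip_force: 63.5
```

Run:
```python
from h import *
o=ctrl.get_obs();T=tool()
p,d=ctrl.get_image("wrist");cv2.imwrite("pics/w10.png",p)
print(o["t"],T[1],o["opening"],o["contact_force"])
P=cloud("wrist",d,T);rings(P,(.632,-.244),[(.025,.035),(.008,.018)])
L=(P-T[1])@T[0]
m=(np.hypot(L[...,0],L[...,1])<.0265)&(L[...,2]>.025)&(L[...,2]<.045)
print("sleeve top in tool",np.percentile(L[m][:,2],[10,50,90]).round(4),[np.round(x,4) for x in cv2.minEnclosingCircle(L[m][:,:2].astype(np.float32))],m.sum())
print("shift",shift((.4281,-.1403,.185)))
```

```text
28.35 [ 0.63182238 -0.24423598  0.18521289] 0.05254940733432055 [ 0.0195061  -0.11708034 -3.99839379]
0.025 z 0.0293 circle [ 0.6307 -0.2435] 0.0116 503
0.008 z 0.0133 circle [ 0.6315 -0.244 ] 0.0379 5222
sleeve top in tool [0.0391 0.04   0.0439] [array([0., 0.]), np.float64(0.0266)] 10043
shift [0.3797 0.032  0.0004]
```

View pics/w10.png

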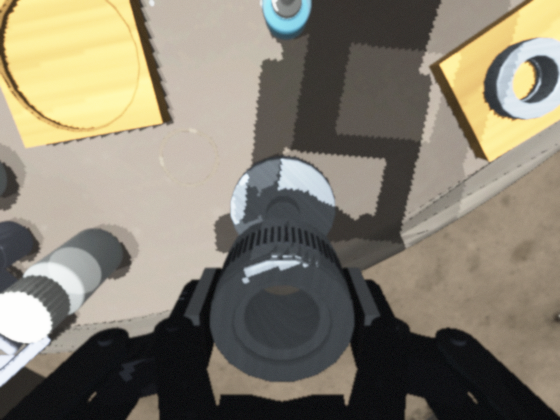

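The sleeve is held level. The foot remains in place with its stub at (285,210), and the ring shows at (525,80). I'm carrying the sleeve high over the dropper to the post.

Call:
apply_moves(rows=[0.0076, 0.0006, -0.008, 0, 0, 0, 0.0266, 0.0022, -0.025, 0, 0, 0, 0.057, 0.005, -0.042, 0, 0, 0, 0.0987, 0.0083, -0.05, 0, 0, 0, 0.148, 0.0125, -0.05, 0, 0, 0, 0.1973, 0.0166, -0.05, 0, 0, 0, 0.2467, 0.0208, -0.05, 0, 0, 0, 0.2922, 0.0246, -0.05, 0, 0, 0, 0.33, 0.0278, -0.05, 0, 0, 0, 0.357, 0.03, -0.05, 0, 0, 0, 0.372, 0.0314, -0.05, 0, 0, 0, 0.3795, 0.032, -0.05, 0, 0, 0, 0.3795, 0.032, -0.05, 0, 0, 0, 0.3795, 0.032, -0.05, 0, 0, 0])

```text
t: 29.8
tool_pos: [0.429, -0.1408, 0.216]
tool_rot: [0.605, 3.082, -0.0]
contact_force: [-0.1, 0.1, -3.2]
opening: 0.0527
grip_force: 63.5
```

Run:
```python
from h import *
o=ctrl.get_obs();T=tool()
p,d=ctrl.get_image("wrist");cv2.imwrite("pics/w11.png",p)
print(o["t"],T[1],o["opening"],o["contact_force"])
P=cloud("wrist",d,T);seat(P,p,(.428,-.140),.018)
L=(P-T[1])@T[0]
m=(np.hypot(L[...,0],L[...,1])<.0265)&(L[...,2]>.025)&(L[...,2]<.045)
print("sleeve top in tool",np.percentile(L[m][:,2],[10,50,90]).round(4))
p,d=ctrl.get_image("scene");cv2.imwrite("pics/s11.png",p[120:400,100:460])
print(shift((.4282,-.1405,.215)))
```

```text
29.8 [ 0.42897073 -0.1407525   0.21598465] 0.05267652634566701 [-0.13038088  0.12063688 -3.16538238]
seat z 0.0173 [ 0.4282 -0.1404] [0.0781 0.078 ] 6791
sleeve top in tool [0.0391 0.04   0.0439]
[ 0.0014 -0.      0.0015]
```

View pics/w11.png

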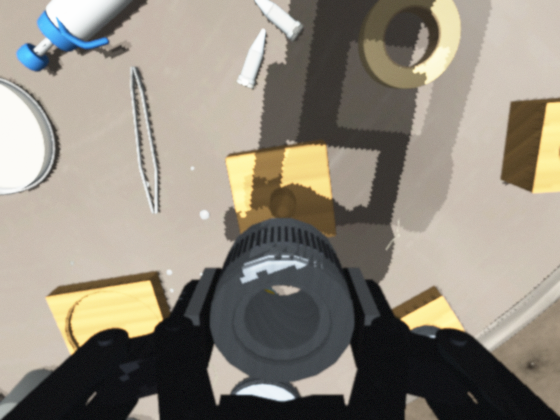

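The post is centred under the tool near (284,200) and its seat reads (0.4282, -0.1404), which agrees with the target. I'm lowering over it.

Call:
apply_moves(rows=[0.001, 0, 0.006, 0, 0, 0, 0.001, 0, 0.018, 0, 0, 0, 0.001, 0, 0.036, 0, 0, 0, 0.001, 0, 0.058, 0, 0, 0, 0.001, 0, 0.08, 0, 0, 0, 0.001, 0, 0.098, 0, 0, 0, 0.001, 0, 0.11, 0, 0, 0, 0.001, 0, 0.116, 0, 0, 0, 0.001, 0, 0.118, 0, 0, 0, 0.001, 0, 0.118, 0, 0, 0])

```text
t: 30.9
tool_pos: [0.4282, -0.1404, 0.1452]
tool_rot: [0.605, 3.082, -0.0]
contact_force: [-0.0, -1.1, -3.5]
opening: 0.0527
grip_force: 63.5
```

Call:
apply_moves(rows=[0, 0, 0.005, 0, 0, 0, 0, 0, 0.011, 0, 0, 0, 0, 0, 0.017, 0, 0, 0, 0, 0, 0.024, 0, 0, 0, 0, 0, 0.031, 0, 0, 0, 0, 0, 0.038, 0, 0, 0, 0, 0, 0.045, 0, 0, 0, 0, 0, 0.052, 0, 0, 0, 0, 0, 0.058, 0, 0, 0, 0, 0, 0.063, 0, 0, 0, 0, 0, 0.067, 0, 0, 0, 0, 0, 0.07, 0, 0, 0, 0, 0, 0.072, 0, 0, 0, 0, 0, 0.072, 0, 0, 0])

```text
t: 32.3
tool_pos: [0.4279, -0.1402, 0.1016]
tool_rot: [-0.605, -3.083, -0.0]
contact_force: [-0.1, -0.2, -3.4]
opening: 0.0526
grip_force: 63.5
```

Call:
apply_moves(rows=[0, 0, 0.0007, 0, 0, 0, 0, 0, 0.0014, 0, 0, 0, 0, 0, 0.0021, 0, 0, 0, 0, 0, 0.0021, 0, 0, 0])

```text
t: 32.7
tool_pos: [0.4281, -0.1403, 0.101]
tool_rot: [-0.605, -3.083, 0.0]
contact_force: [-2.4, 0.9, 1.7]
opening: 0.0527
grip_force: 64.1
```

Call:
apply_moves(rows=[0, 0, 0.0005, 0, 0, 0, 0, 0, 0.001, 0, 0, 0, 0, 0, 0.0015, 0, 0, 0, 0, 0, 0.0015, 0, 0, 0])

```text
t: 33.1
tool_pos: [0.4282, -0.1404, 0.101]
tool_rot: [-0.605, -3.082, -0.0]
contact_force: [-6.2, 2.6, 9.7]
opening: 0.0528
grip_force: 64.9
```

The sleeve bears on the block at TCP z = 0.101, which matches the 0.097 read at the grasp plus 4 mm. I'm releasing, rising and checking.

Call:
apply_moves(rows=[0, 0, 0, 0, 0, 0, 0, 0, 0, 0, 0, 0, 0, 0, 0, 0, 0, 0, 0, 0, 0, 0, 0, 0], grip=0.82)

```text
t: 33.5
tool_pos: [0.4281, -0.1403, 0.0995]
tool_rot: [0.605, 3.082, -0.0]
contact_force: [-0.3, 0.1, -0.2]
opening: 0.0703
grip_force: 0.0
```

Call:
apply_moves(rows=[0, 0, -0.01, 0, 0, 0, 0, 0, -0.03, 0, 0, 0, 0, 0, -0.06, 0, 0, 0, 0, 0, -0.1, 0, 0, 0, 0, 0, -0.14, 0, 0, 0, 0, 0, -0.175, 0, 0, 0, 0, 0, -0.2, 0, 0, 0, 0, 0, -0.215, 0, 0, 0, 0, 0, -0.22, 0, 0, 0, 0, 0, -0.22, 0, 0, 0])

```text
t: 34.5
tool_pos: [0.4279, -0.1402, 0.2314]
tool_rot: [-0.605, -3.083, -0.0]
contact_force: [-0.8, -0.5, -0.0]
opening: 0.0702
grip_force: 0.0
```

Run:
```python
from h import *
o=ctrl.get_obs();T=tool()
p,d=ctrl.get_image("wrist");cv2.imwrite("pics/w12.png",p)
print(o["t"],T[1],o["opening"])
P=cloud("wrist",d,T);seat(P,p,(.4282,-.1405),.018);rings(P,(.4282,-.1405),[(.058,.066)],.035)
m=(P[...,2]>.059)&(P[...,2]<.068)&(np.hypot(P[...,0]-.4282,P[...,1]+.1405)<.03)
A=np.c_[P[m][:,:2],np.ones(m.sum())];print("plane slope",np.linalg.lstsq(A,P[m][:,2],rcond=None)[0][:2].round(3))
print(shift((.6317,-.2441,.225)))
```

```text
34.5 [ 0.42787355 -0.14020503  0.23142055] 0.07018187660422846
seat z 0.0173 [ 0.4282 -0.1405] [0.0782 0.078 ] 3851
0.058 z 0.0612 circle [ 0.4275 -0.1405] 0.027 2422
plane slope [ 0.001 -0.001]
[-0.3804 -0.0319  0.0091]
```

The sleeve's top is at 0.062 and it's level, so it's home. Now for the foot.

Call:
apply_moves(rows=[-0.0076, -0.0006, 0, 0, 0, 0, -0.0266, -0.0022, 0, 0, 0, 0, -0.057, -0.005, 0, 0, 0, 0, -0.0987, -0.0083, 0, 0, 0, 0, -0.148, -0.0125, 0, 0, 0, 0, -0.1973, -0.0166, 0, 0, 0, 0, -0.2467, -0.0208, 0, 0, 0, 0, -0.2922, -0.0246, 0, 0, 0, 0, -0.33, -0.0278, 0, 0, 0, 0, -0.357, -0.03, 0, 0, 0, 0, -0.373, -0.0314, 0, 0, 0, 0, -0.38, -0.032, 0, 0, 0, 0, -0.38, -0.032, 0.02, 0, 0, 0, -0.38, -0.032, 0.05, 0, 0, 0, -0.38, -0.032, 0.09, 0, 0, 0, -0.38, -0.032, 0.13, 0, 0, 0, -0.38, -0.032, 0.155, 0, 0, 0, -0.38, -0.032, 0.165, 0, 0, 0, -0.38, -0.032, 0.165, 0, 0, 0], grip=0.5)

```text
t: 36.45
tool_pos: [0.6309, -0.2438, 0.131]
tool_rot: [-0.605, -3.08, -0.001]
contact_force: [0.2, 0.7, -0.1]
opening: 0.042
grip_force: 0.0
```

Run:
```python
from h import *
o=ctrl.get_obs();T=tool()
p,d=ctrl.get_image("wrist");cv2.imwrite("pics/w13.png",p)
print(o["t"],T[1],o["opening"])
P=cloud("wrist",d,T);rings(P,(.632,-.244),[(.026,.036)],.03);rings(P,(.632,-.244),[(.008,.018)],.05);print(shift((.6317,-.2441,.09)))
```

```text
36.45 [ 0.63093516 -0.24381023  0.13099722] 0.042036128048079595
0.026 z 0.0293 circle [ 0.6315 -0.2441] 0.0123 1455
0.008 z 0.0134 circle [ 0.6321 -0.244 ] 0.0382 10695
[0.     0.0001 0.0709]
```

Call:
apply_moves(rows=[-0.0005, 0, 0.01, 0, 0, 0, -0.0005, 0, 0.025, 0, 0, 0, -0.0005, 0, 0.042, 0, 0, 0, -0.0005, 0, 0.056, 0, 0, 0, -0.0005, 0, 0.064, 0, 0, 0, -0.0005, 0, 0.068, 0, 0, 0, -0.0005, 0, 0.068, 0, 0, 0, -0.0005, 0, 0.068, 0, 0, 0])

```text
t: 37.3
tool_pos: [0.6323, -0.2445, 0.092]
tool_rot: [0.605, 3.082, -0.0]
contact_force: [0.8, 0.1, 0.3]
opening: 0.0426
grip_force: 0.0
```

Run:
```python
from h import *
o=ctrl.get_obs();print(o["t"],o["tool_pos"],o["contact_force"],shift((.6317,-.2441,.09)))
```

```text
37.3 [ 0.63226809 -0.24447943  0.09203667] [0.81561371 0.06824831 0.34198942] [0.0011 0.0002 0.0034]
```

Call:
apply_moves(rows=[0.0005, 0, 0.0012, 0, 0, 0, 0.0005, 0, 0.0024, 0, 0, 0, 0.0005, 0, 0.0024, 0, 0, 0])

```text
t: 37.6
tool_pos: [0.6318, -0.2443, 0.0904]
tool_rot: [0.605, 3.083, -0.0]
contact_force: [0.3, 0.7, -0.6]
opening: 0.0424
grip_force: 0.0
```

Call:
apply_moves(rows=[0, 0, 0, 0, 0, 0, 0, 0, 0, 0, 0, 0, 0, 0, 0, 0, 0, 0, 0, 0, 0, 0, 0, 0, 0, 0, 0, 0, 0, 0, 0, 0, 0, 0, 0, 0, 0, 0, 0, 0, 0, 0], grip=0.1, grip_force=70)

```text
t: 38.3
tool_pos: [0.6319, -0.2442, 0.0908]
tool_rot: [0.605, 3.082, 0.0]
contact_force: [-1.8, 1.4, 5.7]
opening: 0.0194
grip_force: 68.6
```

Call:
apply_moves(rows=[0, 0, -0.003, 0, 0, 0, 0, 0, -0.008, 0, 0, 0, 0, 0, -0.015, 0, 0, 0, 0, 0, -0.024, 0, 0, 0, 0, 0, -0.036, 0, 0, 0, 0, 0, -0.05, 0, 0, 0, 0, 0, -0.065, 0, 0, 0, 0, 0, -0.08, 0, 0, 0, 0, 0, -0.092, 0, 0, 0, 0, 0, -0.1, 0, 0, 0, 0, 0, -0.104, 0, 0, 0, 0, 0, -0.105, 0, 0, 0, 0, 0, -0.105, 0, 0, 0])

```text
t: 39.6
tool_pos: [0.6316, -0.2441, 0.153]
tool_rot: [-0.605, -3.082, -0.0]
contact_force: [-0.3, 0.0, -3.2]
opening: 0.0198
grip_force: 68.6
```

Run:
```python
from h import *
o=ctrl.get_obs();T=tool()
p,d=ctrl.get_image("wrist");cv2.imwrite("pics/w14.png",p)
print(o["t"],T[1],o["opening"],o["contact_force"],o["wrist_torque"])
P=cloud("wrist",d,T);L=(P-T[1])@T[0]
r=np.hypot(L[...,0],L[...,1])
m=(r<.037)&(r>.015)&(L[...,2]>.07)&(L[...,2]<.085)&(L[...,0]>.012)
A=np.c_[L[m][:,:2],np.ones(m.sum())];print("disc top plane",np.linalg.lstsq(A,L[m][:,2],rcond=None)[0].round(4),m.sum())
m=(r<.045)&(L[...,2]>.072)&(L[...,2]<.085)&(L[...,0]>-.03)
q=L[m][:,:2];e=np.hypot(*q.T)>.034
a=np.c_[2*q[e],np.ones(e.sum())];s=np.linalg.lstsq(a,(q[e]**2).sum(1),rcond=None)[0];print("disc edge pts max r",np.hypot(*q.T).max(),q.min(0),q.max(0))
m=(r<.014)&(L[...,2]>.054)&(L[...,2]<.066);print("stub top",[np.round(x,4) for x in cv2.minEnclosingCircle(L[m][:,:2].astype(np.float32))],np.median(L[m][:,2]).round(4))
seat(P,p,(.489,-.3285),.018,.068)
print(shift((.4888,-.3295,.1538)))
```

```text
39.6 [ 0.63160234 -0.24413851  0.15297366] 0.019763601392566305 [-0.32240389  0.01114937 -3.23821955] [-0.03050023  0.04184103  0.02167945]
disc top plane [0.002  0.0016 0.0774] 5810
disc edge pts max r 0.03849235649501061 [-0.02999821 -0.03794108] [0.0382435 0.0369088]
stub top [array([ 0.0002, -0.0001]), np.float64(0.0139)] 0.0615
seat z 0.0172 [ 0.5001 -0.3272] [0.0872 0.0733] 4408
[ 0.1664 -0.2217 -0.0016]
```

View pics/w14.png

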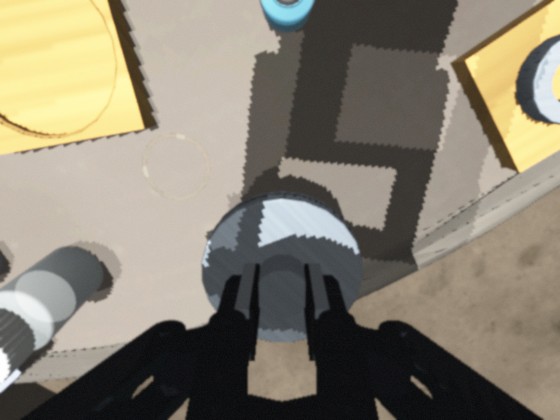

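The foot is held level and concentric. Its seat runs off the left edge of this view, so I'm checking the seat's position in the first wrist picture, which shows all of it.

Run:
```python
from h import *
T=(np.array([[-.926074510,.377340638,-.000210835],[.377340529,.92607448,.000426347],[.000356127,.000315273,-1]]),np.array([.63273096,-.23972616,.3039277]))
p=cv2.imread("pics/w1.png");P=cloud("wrist",np.load("pics/w1.npy"),T)
seat(P,p,(.489,-.3285),.018,.072)
print(shift((.4888,-.3295,.1538)))
```

```text
seat z 0.0172 [ 0.489  -0.3293] [0.0952 0.094 ] 4244
[ 0.1664 -0.2217 -0.0016]
```

Call:
apply_moves(rows=[0.004, -0.0055, 0, 0, 0, 0, 0.0133, -0.0177, 0, 0, 0, 0, 0.03, -0.04, 0, 0, 0, 0, 0.05, -0.0665, 0, 0, 0, 0, 0.0715, -0.0953, 0, 0, 0, 0, 0.093, -0.124, 0, 0, 0, 0, 0.115, -0.153, 0, 0, 0, 0, 0.133, -0.1774, 0, 0, 0, 0, 0.148, -0.197, 0, 0, 0, 0, 0.158, -0.2106, 0, 0, 0, 0, 0.164, -0.2184, 0, 0, 0, 0, 0.1664, -0.2217, 0, 0, 0, 0, 0.1664, -0.2217, 0, 0, 0, 0, 0.1664, -0.2217, 0.008, 0, 0, 0, 0.1664, -0.2217, 0.022, 0, 0, 0, 0.1664, -0.2217, 0.036, 0, 0, 0, 0.1664, -0.2217, 0.045, 0, 0, 0, 0.1664, -0.2217, 0.048, 0, 0, 0, 0.1664, -0.2217, 0.048, 0, 0, 0])

```text
t: 41.55
tool_pos: [0.4889, -0.3294, 0.1238]
tool_rot: [-0.605, -3.082, -0.001]
contact_force: [-0.4, -0.1, -3.1]
opening: 0.0195
grip_force: 68.6
```

Run:
```python
from h import *
o=ctrl.get_obs();T=tool()
p,d=ctrl.get_image("wrist");cv2.imwrite("pics/w15.png",p)
print(o["t"],T[1],o["opening"],o["contact_force"])
P=cloud("wrist",d,T);seat(P,p,(.489,-.3293),.018,.072);print(shift((.4889,-.3294,.1025)))
```

```text
41.55 [ 0.4888527  -0.32937282  0.12378006] 0.019463779255716455 [-0.43354109 -0.08253164 -3.12669217]
seat z 0.0173 [ 0.4889 -0.3293] [0.0946 0.0946] 5501
[0.0004 0.0002 0.0364]
```

View pics/w15.png

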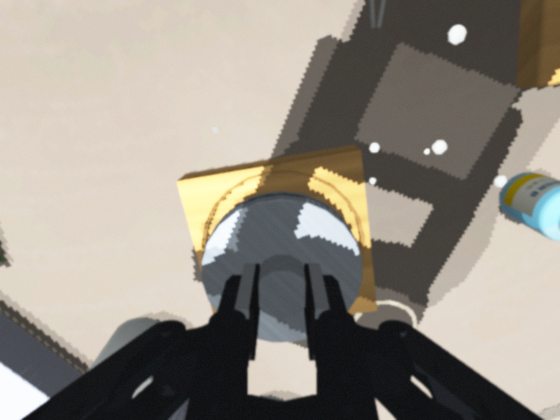

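The foot sits centred over the recess; both the disc and the rim are centred near column 282. I'm lowering.

Call:
apply_moves(rows=[0.0002, 0, 0.004, 0, 0, 0, 0.0002, 0, 0.009, 0, 0, 0, 0.0002, 0, 0.014, 0, 0, 0, 0.0002, 0, 0.019, 0, 0, 0, 0.0002, 0, 0.024, 0, 0, 0, 0.0002, 0, 0.028, 0, 0, 0, 0.0002, 0, 0.031, 0, 0, 0, 0.0002, 0, 0.0325, 0, 0, 0, 0.0002, 0, 0.0325, 0, 0, 0])

```text
t: 42.5
tool_pos: [0.4889, -0.3295, 0.1049]
tool_rot: [-0.605, -3.083, -0.0]
contact_force: [-0.2, 0.2, -3.0]
opening: 0.0196
grip_force: 68.6
```

Call:
apply_moves(rows=[0, 0, 0.0005, 0, 0, 0, 0, 0, 0.001, 0, 0, 0, 0, 0, 0.0015, 0, 0, 0, 0, 0, 0.002, 0, 0, 0, 0, 0, 0.002, 0, 0, 0])

```text
t: 43.0
tool_pos: [0.4889, -0.3296, 0.1038]
tool_rot: [-0.605, -3.083, -0.0]
contact_force: [0.2, -0.5, -3.1]
opening: 0.0197
grip_force: 68.6
```

Call:
apply_moves(rows=[0, 0, 0.0006, 0, 0, 0, 0, 0, 0.0012, 0, 0, 0, 0, 0, 0.0018, 0, 0, 0, 0, 0, 0.0018, 0, 0, 0])

```text
t: 43.4
tool_pos: [0.4889, -0.3296, 0.1028]
tool_rot: [-0.605, -3.083, -0.0]
contact_force: [-0.8, 0.4, -1.7]
opening: 0.0197
grip_force: 68.8
```

Call:
apply_moves(rows=[0, 0, 0.0005, 0, 0, 0, 0, 0, 0.001, 0, 0, 0, 0, 0, 0.001, 0, 0, 0])

```text
t: 43.7
tool_pos: [0.489, -0.3296, 0.1028]
tool_rot: [-0.605, -3.082, -0.0]
contact_force: [-4.1, 2.1, 4.5]
opening: 0.0196
grip_force: 69.3
```

The foot is on the recess floor: TCP z = 0.1028 as predicted, and the force went to +4.5 N. I'm releasing to a modest width, rising and checking.

Call:
apply_moves(rows=[0, 0, 0, 0, 0, 0, 0, 0, 0, 0, 0, 0, 0, 0, 0, 0, 0, 0, 0, 0, 0, 0, 0, 0, 0, 0, 0, 0, 0, 0], grip=0.55)

```text
t: 44.2
tool_pos: [0.489, -0.3296, 0.1021]
tool_rot: [0.605, 3.082, -0.0]
contact_force: [-0.5, 1.5, 0.0]
opening: 0.0471
grip_force: 0.0
```

Call:
apply_moves(rows=[0, 0, -0.01, 0, 0, 0, 0, 0, -0.03, 0, 0, 0, 0, 0, -0.06, 0, 0, 0, 0, 0, -0.1, 0, 0, 0, 0, 0, -0.15, 0, 0, 0, 0, 0, -0.2, 0, 0, 0, 0, 0, -0.24, 0, 0, 0, 0, 0, -0.27, 0, 0, 0, 0, 0, -0.29, 0, 0, 0, 0, 0, -0.3, 0, 0, 0, 0, 0, -0.3, 0, 0, 0])

```text
t: 45.3
tool_pos: [0.4891, -0.3297, 0.2831]
tool_rot: [0.605, 3.082, -0.001]
contact_force: [0.4, 0.1, -0.3]
opening: 0.0471
grip_force: 0.0
```

Run:
```python
from h import *
o=ctrl.get_obs();T=tool()
p,d=ctrl.get_image("wrist");cv2.imwrite("pics/w16.png",p)
print(o["t"],T[1],o["contact_force"])
P=cloud("wrist",d,T);seat(P,p,(.489,-.3293),.018,.072);rings(P,(.489,-.3295),[(.037,.046),(.0225,.03)],.05)
m=(P[...,2]>.022)&(P[...,2]<.03)&(np.hypot(P[...,0]-.489,P[...,1]+.3293)<.036)
A=np.c_[P[m][:,:2],np.ones(m.sum())];print("disc slope",np.linalg.lstsq(A,P[m][:,2],rcond=None)[0][:2].round(3))
p,d=ctrl.get_image("scene");cv2.imwrite("pics/s16.png",p);P=cloud("scene",d)
for k,c,z in [("dropper",(.5155,-.1917),.06),("bottle",(.6109,-.3886),.089)]:
    m=(P[...,2]>z-.012)&(np.hypot(P[...,0]-c[0],P[...,1]-c[1])<.03);print(k,P[m].mean(0).round(4) if m.any() else None,m.sum())
rings(P,(.466,.067),[(.075,.09)],.03);rings(P,(.606,-.076),[(.03,.038)],.03);rings(P,(.4275,-.143),[(.058,.066)],.035)
```

```text
45.3 [ 0.48908761 -0.32974249  0.28306522] [ 0.39175296  0.05869246 -0.3409595 ]
seat z 0.0172 [ 0.4891 -0.3292] [0.0942 0.0945] 3523
0.037 z 0.0413 circle [ 0.4888 -0.3303] 0.0119 529
0.0225 z 0.0254 circle [ 0.489  -0.3303] 0.0379 4262
disc slope [ 0.    -0.001]
dropper [ 0.5126 -0.1965  0.0518] 34
bottle [ 0.608  -0.3936  0.0875] 344
0.075 z 0.0783 circle [0.4659 0.0666] 0.0173 118
0.03 z 0.0321 circle [ 0.604  -0.0745] 0.0234 127
0.058 z 0.0607 circle [ 0.4256 -0.1413] 0.0282 261
```

View pics/s16.png

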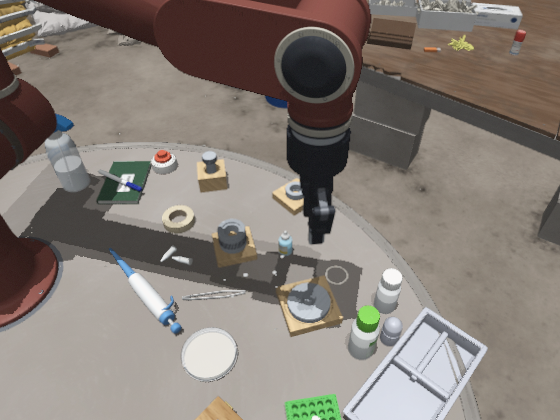

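The picture shows all four parts home and upright: the plunger at (210,163), ring at (294,188), sleeve at (232,235) and foot at (309,300). The dropper and white bottle are unmoved and the gripper is clear. I'm handing in.

```bash
python3 -c "
from station import ctrl
print(ctrl.finish_job())"
```

```text
the job is handed in; nothing more can be done
None
```

The die is apart and all four parts are in their seats, upright and fully home by the measured heights; neither bottle moved, and I handed the job in at about 45 s of the 107 s allowed.

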